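# Put the teal paint bottle away in the slope-front cabinet

## Robot

A 6-joint arm with a two-finger parallel gripper is mounted at the origin on the work surface. World frame = base frame: x ahead of the robot, y to its left, z up, the work surface at z = 0. Lengths are in m, angles in rad, forces in N, time in s.
With the tool pointing down it reaches from about 0.325 to 0.775 m from the base axis. Payload 5.5 kg.
Tool frame: the origin (TCP) lies on the centre line of the jaws, within the pads' length; the fingertips stand tip_reach ahead of it and the grasp point (between the pads) is the TCP (tip_reach is the distance from the TCP to the fingertips, in m); z points along the fingers, y is the line along which they close (so a half turn about z gives the same grasp; the last joint's range is limited). The gripper opens to 88 mm and grips with 3 to 60 N. Pads are 20 mm wide; open, the fingers measure 115 mm over their backs; the gripper's body (75 mm by 178 mm) begins 61 mm behind the grasp point.
Start: joints at [1.147, 0.091, 1.231, -0, 1.82, -0.057], TCP at [0.215, 0.56, 0.242] pointing down, gripper open.
Joint ranges: [-2.87, 2.87], [-0.86, 2.18], [0.17, 2.46], [-1.51, 4.65], [0.06, 2.69], [-2.65, 2.65]. Speed limits (rad/s): [2.57, 2.57, 3.01, 3.14, 3.14, 3.14].

## Interface

Orientations are given as a unit quaternion [w, x, y, z].
In Python, from cell import observe, read_camera, sign_off, tip_reach gives the robot as it stands. The module is installed in compiled form; this text tells all that it offers.
- The arm moves only by the shell command python3 -m handwheel 'ROWS' [FORCE]. ROWS is JSON, a list that holds one entry, the list of rows, each a list of 5 numbers: the shift along the tool's x, y, z in mm, then the turn about the tool's z in rad, then the finger opening in mm, from 0 to 87.8. A call has 1 to 8 rows; each row shifts and turns the commanded pose from where the row before left it, along the tool's axes as they then stand; what a row does not reach is not made up. A row lasts 1/8 s, in which the tool goes at most 62.5 mm and 10.7 degrees, less where a joint would pass 70% of its speed; a pose out of reach is approached as far as the arm can. A call is refused whole if a number of a shift passes 62.5 or a number of a turn 0.188, either way. A call with a gripper value outside its range is refused whole. The fingers move at their own pace and stop on an object; FORCE is the grip in N (left out, the last holds). Time passes only in rows, so rows that do not move let the fingers close. It gives the time, the measured TCP pose, the force, the opening and the grip force at its end, in the units of the state.
- observe(): the state, without advancing time (a new reading comes with each control period).
- read_camera(name): name is "side" or "top"; returns a dict with "frame" (420x560x3 uint8, red, green, blue), "mtx" (3x3 intrinsics, pixels), "distortion" ([k1, k2, p1, p2, k3] as OpenCV has them; the pictures are not rectified), "T" (4x4, takes a point from camera to world coordinates). Camera axes: x right, y up, looking along -z (the intrinsics and any distortion apply to the point x, -y, -z); pixel columns grow to the right and rows downward; lengths in m; the calibration is good to about 2 mm. A picture is of the moment at which its call begins. There is no depth.
- sign_off(): hands the job in; it is judged then, once.
The state is a dict: "time": time; "q": joint angles; "joint_vel": joint speeds; "joint_efforts": joint torques, N m; "position": TCP position; "tool_rot": TCP orientation; "contact_force": force on the tool from outside, world axes, zero at the start; "wrist_torque": the same for the moment, N m; "width": finger opening in m; "gripper_force": force on a finger pad.
Only numpy, scipy, OpenCV 4.12 (cv2) and the standard library are available. Lean on these libraries where they do the work, as an engineer would, in place of code of your own. Each camera call takes 0.05 s, during which the arm holds its last target. There are 200 camera calls.

## Task

Put the teal paint bottle away in the paint cabinet: slide the mustard rear door all the way open behind its black neighbour, stand the bottle gently upright on the round cork pad inside, wholly on the pad, and then slide the mustard door fully shut again. Leave the black door shut, and do not disturb the other two bottles.

Things in the scene. Friction and masses are not known exactly. Their poses are not given: they have to be found in the camera images.
- cabinet: plywood paint cabinet fixed on the table, front towards the robot, 255 mm deep (x), 490 wide (y), 219 high. Origin on the table under the middle of its front edge; x into the cabinet, y to the robot's left, z up. Floor 12 mm thick, side walls 15 mm. The front leans back: a plane rising at 50 degrees from the lip (x 0, z 45 mm) to x 129, z 198. Two doors slide along y in it, on two tracks
- roof_edge (a point): middle of the front edge of the cabinet's top rail (cabinet frame x 116, y 0, z 210 mm; the rail spans z 193 to 219). From it a clear solid roof, underside 196 mm, runs back to the clear solid back. It leaves no room for a gripper upright over the cork pad; one tilted 30 to 40 degrees, pointing down and into the cabinet, passes through the sloping opening
- pad_center (a point): centre of the top of the round cork pad, 84 mm in diameter and 3 mm thick, on the cabinet floor in the empty left bay; in the cabinet's frame at x 115, y 155, z 15 mm. With the mustard door fully open the opening spans y 80 to 230 mm there
- rear_door (a joint): how far the mustard rear door has slid open (m): 0 shut, 0.15 fully open at its stop, slid towards the cabinet's -y behind the black door. Shut it covers cabinet y -10 to 230 mm. May start up to 50 mm open; stays where left; about 2 N of friction and slight damping. A 6 mm panel, 240 mm wide, 198 mm up the slope
- rear_door_fin (a point): grip point on the mustard door's pull, a wooden fin 12 mm thick (along cabinet y), 80 mm long up the slope, standing 49 mm out of the door's face, 35 mm from its left edge. The point: middle of length and thickness, 12 mm below the fin's outer edge; moves with the door. x up the slope, y cabinet's y, z out of the door. Fully open, the fin is 29 mm from the black door's edge
- front_door (a joint): how far the black front door with white leaf pattern has slid open (m), towards the cabinet's +y; starts shut at 0 and must stay shut. Shut it covers cabinet y -230 to 10 mm; its face stands 12 mm farther out than that of the mustard door. It has a like fin near its right edge
- teal_bottle_center (a point): paint bottle, upright round plastic: body 46 mm in diameter and straight up to 72 mm, then a shoulder and a black cap 28 mm in diameter, 100 mm tall in all, about 160 g. The point is on its axis, 50 mm above its underside; z is the bottle's up axis. The teal (blue-green) one: the bottle to be put away. It stands on the table to the left of the cabinet, in any of the three bottles' places.
- coral_bottle_center (a point): paint bottle, upright round plastic: body 46 mm in diameter and straight up to 72 mm, then a shoulder and a white cap 28 mm in diameter, 100 mm tall in all, about 160 g. The point is on its axis, 50 mm above its underside; z is the bottle's up axis. The coral pink one: leave it alone.
- black_bottle_center (a point): paint bottle, upright round plastic: body 46 mm in diameter and straight up to 72 mm, then a shoulder and a white cap 28 mm in diameter, 100 mm tall in all, about 160 g. The point is on its axis, 50 mm above its underside; z is the bottle's up axis. The black one: leave it alone.
Things that resemble listed ones, but are neither listed nor needed, are in the scene too. What is meant by the part that bears teal_bottle_center is not purple or yellow, and is the smaller of those in its own colour.

How it is judged:
On the way, in this order (a step that is already met when the one before it is completed fails the run):
1. the mustard door is slid all the way open behind the black one (to within 10 mm) (value of joint rear_door above 0.14 m), for 0.2 s.
2. the teal bottle stands upright on the cork pad, wholly on it, let go (horizontal distance between teal_bottle_center and pad_center below 0.022 m and z of teal_bottle_center in the frame of cabinet between 0.06 and 0.07 m and angle between teal_bottle_center's own z axis and vertical below 0.12 rad and contact force between teal_bottle and the fingers below 0.05 N), for 0.3 s.
At the end, for the whole second after the job is handed in: The teal bottle stands upright (within 7 degrees) on the cork pad inside the cabinet, its axis within 22 mm of the pad's centre; the mustard door is shut to within 8 mm, the black door too (horizontal distance between teal_bottle_center and pad_center below 0.022 m and z of teal_bottle_center in the frame of cabinet between 0.06 and 0.07 m and angle between teal_bottle_center's own z axis and vertical below 0.12 rad and value of joint each of rear_door, front_door below 0.008 m); the robot touches nothing.
It fails at once if the black door is slid more than 20 mm (value of joint front_door above 0.02 m).
It fails at once if another bottle is moved more than 30 mm or tipped (distance of any of coral_bottle_center, black_bottle_center from where it was at the start of the episode above 0.03 m).
It fails at once if the teal bottle is let fall or knocked over (out of the fingers, faster than 0.5 m/s, as after a fall of 13 mm) (contact force between teal_bottle and the fingers below 0.05 N and linear speed of teal_bottle above 0.5 m/s).
It also fails if it takes over 72 s, if anything falls off the work surface, if the arm or the gripper's body presses on something with over 40 N, if the wrist force passes 120 N, or if a joint passes its speed limit or range.

## Working session

There is one attempt and no reset: what is moved stays moved. The work goes in short steps, Python scripts to look and compute and a shell command to move; the robot and the scene stay as the last step left them, time stands still between calls to the robot, and variables do not carry over. Pictures are saved under pics/ and viewed, at most 13 in all, crops included, and the job is handed in when it is done.

```bash
mkdir -p pics
python3 - <<'E'
from cell import *
import cv2
print(observe(), tip_reach)
for n in("side","top"):
    r=read_camera(n); cv2.imwrite(f"pics/{n}0.png",r["frame"][:,:,::-1]); print(n,r["mtx"],r["distortion"],r["T"])
E
```

```text
{'time': 0.0, 'q': array([ 1.14727294e+00,  9.18459487e-02,  1.23188362e+00, -3.52405567e-05,
        1.81980670e+00, -5.66828091e-02]), 'joint_vel': array([ 0.00032598,  0.0014832 ,  0.00108534,  0.00355166, -0.00035089,
       -0.00226681]), 'joint_efforts': array([-1.06959393e-03, -4.46477330e+01, -4.06430876e+01,  6.95336424e-02,
        2.97610718e-02, -1.26037862e-04]), 'position': array([0.21509391, 0.55983527, 0.24051586]), 'tool_rot': array([-2.14508067e-04,  1.82397714e-01,  9.83224353e-01, -9.47994009e-04]), 'contact_force': array([ 0.30472714, -0.06290831,  0.94270196]), 'wrist_torque': array([ 0.06586466, -0.02670954, -0.04237353]), 'gripper_force': 0.0, 'width': 0.0878749341483841} 0.019
side [[404.38521846   0.         281.23889993]
 [  0.         404.38521846 207.15769806]
 [  0.           0.           1.        ]] [0.03297939 0.         0.         0.         0.        ] [[ 0.93372541  0.24788661 -0.25828102  0.2439925 ]
 [-0.35759418  0.61191501 -0.70546894 -0.58659407]
 [-0.01683027  0.75107406  0.6600034   0.75180841]
 [ 0.          0.          0.          1.        ]]
top [[398.995839     0.         285.94763632]
 [  0.         398.995839   201.96106488]
 [  0.           0.           1.        ]] [-0.10766781  0.          0.          0.          0.        ] [[ 0.00335439  0.99603724 -0.08887392  0.36223902]
 [-0.99996031  0.00260739 -0.00851987  0.08678484]
 [-0.00825438  0.08889897  0.99600644  1.15912503]
 [ 0.          0.          0.          1.        ]]
```

View pics/side0.png

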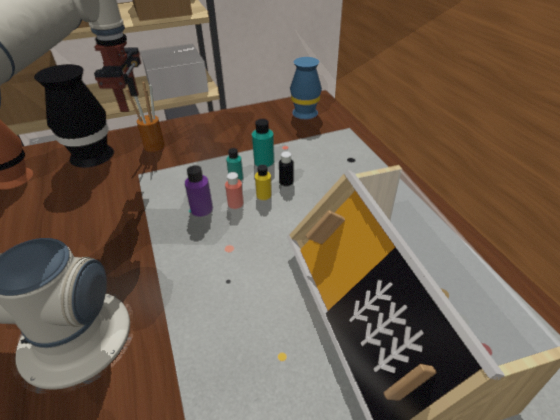

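View pics/top0.png

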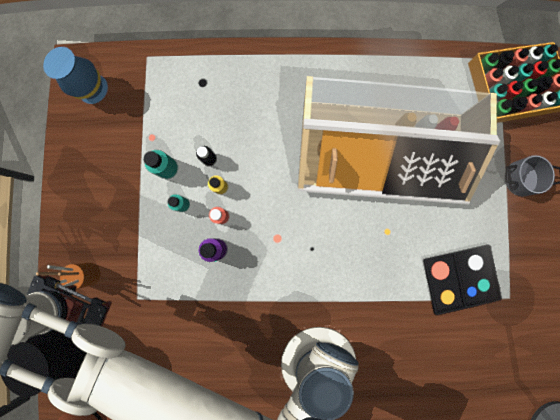

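The side view shows the small teal bottle at about (234,165), the large teal decoy at (263,145), and coral, black, yellow and purple bottles around it. The cabinet is at right, with the mustard door's fin near (322,228). In the top view the small teal cap is near (175,202) and the mustard fin near (334,165).

Run:
```python
import cv2,numpy as np
t=cv2.imread("pics/top0.png");s=cv2.imread("pics/side0.png")
a=cv2.resize(t[65:215,295:505],None,fx=3.8,fy=3.8,interpolation=cv2.INTER_CUBIC)
print(a.shape); cv2.imwrite("pics/c1.png",a)
b=cv2.resize(s[160:420,280:560],None,fx=2.3,fy=2.3,interpolation=cv2.INTER_CUBIC)
print(b.shape); cv2.imwrite("pics/c2.png",b)
```

```text
(570, 798, 3)
(598, 644, 3)
```

View pics/c1.png

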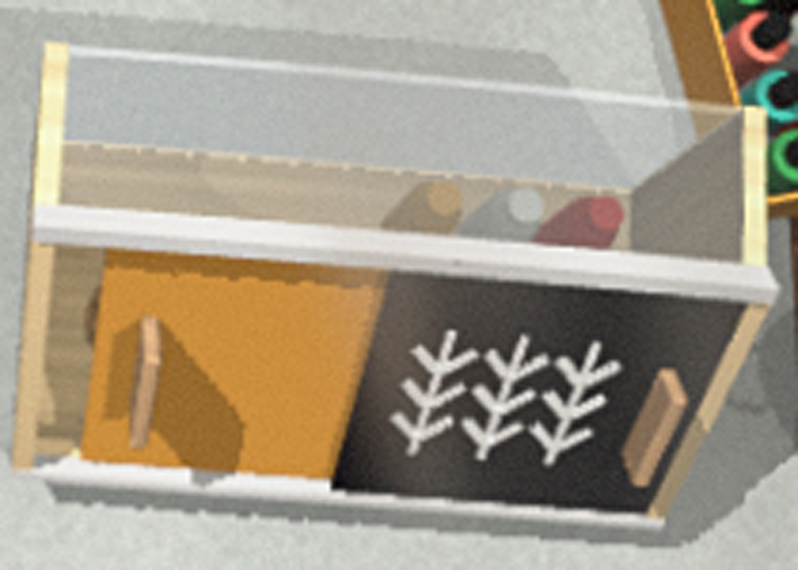

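View pics/c2.png

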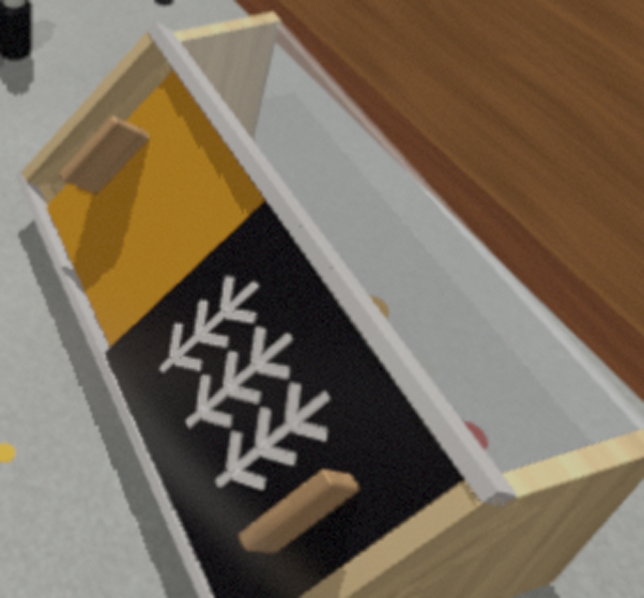

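The crops show the cabinet corners clearly: back-left at top-crop (45,42), back-right (767,108), and front-left lip (13,468). The mustard door is a little open, with its left edge at about x 80–105. The fin's outer edge runs from (150,317) to (138,445).

```bash
cat > h.py <<'E'
import cv2,numpy as np
from cell import *
from scipy.optimize import least_squares
from scipy.spatial.transform import Rotation as R
F=np.diag([1.,-1,-1])
def proj(c,P):
    P=np.atleast_2d(P); T=c["T"]; p=(P-T[:3,3])@T[:3,:3]@F
    return cv2.projectPoints(p,np.zeros(3),np.zeros(3),c["mtx"],np.array(c["distortion"]))[0][:,0]
def ray(c,uv):
    n=cv2.undistortPoints(np.array([[uv]],float),c["mtx"],np.array(c["distortion"]))[0,0]
    return c["T"][:3,3], c["T"][:3,:3]@F@np.array([n[0],n[1],1])
def onz(c,uv,z):
    o,d=ray(c,uv); return o+d*(z-o[2])/d[2]
def tri(c1,u1,c2,u2):
    o1,d1=ray(c1,u1);o2,d2=ray(c2,u2)
    s=np.linalg.lstsq(np.c_[d1,-d2],o2-o1,rcond=None)[0]
    a=o1+s[0]*d1;b=o2+s[1]*d2
    return (a+b)/2,np.linalg.norm(a-b)
def cab(p,P):
    c,s=np.cos(p[2]),np.sin(p[2]); P=np.atleast_2d(P)
    return np.c_[p[0]+c*P[:,0]-s*P[:,1],p[1]+s*P[:,0]+c*P[:,1],P[:,2]]
def uncab(p,W):
    W=np.atleast_2d(W)-[p[0],p[1],0]; c,s=np.cos(p[2]),np.sin(p[2])
    return np.c_[c*W[:,0]+s*W[:,1],-s*W[:,0]+c*W[:,1],W[:,2]]
E
python3 - <<'E'
from h import *
S=read_camera("side");T=read_camera("top")
ct=lambda x,y:(295+(x+.5)/3.8-.5,65+(y+.5)/3.8-.5)
cs=lambda x,y:(280+(x+.5)/2.3-.5,160+(y+.5)/2.3-.5)
ob=[(T,ct(45,42),(.255,.245,.219)),(T,ct(767,108),(.255,-.245,.219)),(T,ct(13,468),(0,.245,.045)),
 (S,cs(272,13),(.255,.245,.219)),(S,cs(22,178),(0,.245,.045))]
f=lambda p:np.concatenate([proj(c,cab(p,P))[0]-u for c,u,P in ob])
r=least_squares(f,[.45,-.1,0]);p=r.x;np.save("cab.npy",p);print(p,r.fun.round(1).reshape(-1,2))
for n,a,b in (("finup",(150,317),(118,117)),("finlow",(138,445),(62,172))):
    X,e=tri(T,ct(*a),S,cs(*b));print(n,X,e,uncab(p,X))
for n,a in (("mustard L",(80,458)),("blackL",(332,488))):
    print(n,uncab(p,onz(T,ct(*a),.05)))
for n in("T","S"):
    c=T if n=="T" else S
    hsv=cv2.cvtColor(c["frame"],cv2.COLOR_RGB2HSV)
    m=cv2.inRange(hsv,(75,90,40),(95,255,255))
    k,l,st,ce=cv2.connectedComponentsWithStats(m)
    for i in range(1,k):
        if st[i,4]>40: print(n,st[i],ce[i])
    m=cv2.inRange(hsv,(0,0,0),(180,255,55))
    k,l,st,ce=cv2.connectedComponentsWithStats(m)
    for i in range(1,k):
        if 30<st[i,4]<500 and 130<ce[i][0]<300 and ce[i][1]>100: print(n,"dark",st[i],ce[i])
print(onz(T,(174.5,202),.1),onz(T,(204,152.5),.1),onz(T,(217,214.5),.1),onz(T,(217,184),.1))
E
```

```text
[ 0.4855295  -0.1842289  -0.06837218] [[ 1.   0.7]
 [ 4.2  0.1]
 [ 0.8 -0.2]
 [-2.  -7.2]
 [ 0.9 -0.9]]
finup [ 0.57526496 -0.02187063  0.17618783] 0.02203724603606122 [[0.07843366 0.16810956 0.17618783]]
finlow [ 0.50804708 -0.02191882  0.12536464] 0.0003308789213709093 [[0.01137612 0.16346923 0.12536464]]
mustard L [[0.0096278  0.19845821 0.05      ]]
blackL [[0.00076485 0.01085956 0.05      ]]
T [540  45  16  16 129] [547.         53.4496124]
T [514  63  19  18 149] [522.67114094  72.59060403]
T [490  83  17  15 103] [497.93203883  90.57281553]
T [552  90   8  16  57] [557.28070175  98.54385965]
T [145 150  32  29 469] [163.43923241 165.87846482]
T [168 195  21  17 196] [179.89285714 203.65816327]
T [477 278  13  14 142] [483.21126761 284.82394366]
T dark [197 147  19  19 155] [208.59354839 158.0516129 ]
T dark [144 152  18  16 153] [152.90196078 159.53594771]
T dark [210 178  10   9  68] [214.54411765 182.19117647]
T dark [168 197  11  10  78] [173.3974359  201.48717949]
T dark [218 240   9  20  69] [222.60869565 249.37681159]
T dark [200 244  17  14 185] [207.97297297 250.41621622]
T dark [223 314  14   9  37] [229.94594595 317.97297297]
T dark [246 336  46  30 312] [267.53846154 352.34294872]
T dark [260 338  12  12  40] [264.45  342.925]
S [252 129  22  38 668] [262.8502994  147.86077844]
S [226 156  17  24 231] [234.70995671 165.24675325]
S dark [208 102   5   9  34] [209.94117647 105.97058824]
S dark [256 119  13  15 167] [261.67065868 125.99401198]
S dark [228 148   9  11  75] [232.56 153.12]
S dark [279 161  14  25 305] [285.80655738 173.30819672]
S dark [258 165   9  11  84] [262.04761905 169.8452381 ]
S dark [188 166  14  17 196] [194.38265306 173.89285714]
S dark [129 268  11   8  41] [134.97560976 271.34146341]
[0.45585362 0.39613343 0.1       ] [0.59107404 0.31894369 0.1       ] [0.42264637 0.27985412 0.1       ] [0.50474999 0.28141815 0.1       ]
```

Run:
```python
from h import *
S=read_camera("side");T=read_camera("top")
ct=lambda x,y:(295+(x+.5)/3.8-.5,65+(y+.5)/3.8-.5)
cs=lambda x,y:(280+(x+.5)/2.3-.5,160+(y+.5)/2.3-.5)
for z in (.196,.2,.204):
    ob=[(T,ct(45,42),(.255,.245,z)),(T,ct(767,108),(.255,-.245,z)),(T,ct(13,468),(0,.245,.045)),
     (S,cs(272,13),(.255,.245,z)),(S,cs(22,178),(0,.245,.045)),(T,ct(332,489),(0,.01,.048))]
    f=lambda p:np.concatenate([proj(c,cab(p,P))[0]-u for c,u,P in ob])
    r=least_squares(f,[.45,-.1,0]);p=r.x;print(z,p,r.cost,r.fun.round(1).reshape(-1,2).tolist())
    if z==.2: np.save("cab.npy",p);q=p
p=q
for n,a,b in (("finup",(150,317),(118,117)),("finup2",(150,317),(146,135)),("finlow",(138,445),(62,172)),("finlow2",(138,445),(98,192))):
    X,e=tri(T,ct(*a),S,cs(*b));print(n,X,e,uncab(p,X))
print(uncab(p,onz(T,ct(80,458),.05)))
X,e=tri(T,(173.4,201.5),S,(232.6,153.1));print("teal cap",X,e)
print(cab(p,[(.115,.155,.015),(.116,0,.21)]))
# model fin outer edge: for door opening d, face offset h from lip plane
u=np.array([np.cos(np.radians(50)),0,np.sin(np.radians(50))]);n=np.array([-u[2],0,u[0]])
for h in(0,-.012,-.006):
  for s in(.059,.099,.139):
    P=np.array([0,.195-.03,.045])+u*s+n*(.049+h)
    print(h,s,proj(T,cab(p,P))[0].round(1),proj(S,cab(p,P))[0].round(1))
print(ct(150,317),ct(138,445),cs(118,117),cs(62,172),cs(146,135),cs(98,192))
```

```text
0.196 [ 0.49044933 -0.1845205  -0.06571031] 14.062900117070503 [[0.5, 2.7], [-0.6, 1.1], [0.9, -1.7], [-2.2, 0.5], [2.5, -1.3], [0.2, -1.6]]
0.2 [ 0.48960728 -0.18446597 -0.06619717] 11.397089421404642 [[0.6, 2.3], [0.2, 0.9], [0.9, -1.4], [-2.1, -0.8], [2.2, -1.2], [0.2, -1.3]]
0.204 [ 0.4887626  -0.18440753 -0.06667952] 11.556989766938697 [[0.7, 2.0], [1.0, 0.8], [0.8, -1.2], [-2.1, -2.1], [1.9, -1.2], [0.2, -1.0]]
finup [ 0.57526496 -0.02187063  0.17618783] 0.02203724603606122 [[0.07471458 0.16790537 0.17618783]]
finup2 [ 0.59186215 -0.02816253  0.14949652] 0.0006830771310963369 [[0.09169162 0.16272514 0.14949652]]
finlow [ 0.50804708 -0.02191882  0.12536464] 0.0003308789213709093 [[0.00764711 0.1634109  0.12536464]]
finlow2 [ 0.52682893 -0.03004532  0.09518036] 0.030612014040634367 [[0.02692539 0.1565446  0.09518036]]
[[0.0059749 0.1984036 0.05     ]]
teal cap [0.45801139 0.40313173 0.08688415] 0.0007379668171815275
[[ 0.61460847 -0.03741257  0.015     ]
 [ 0.60535321 -0.19213923  0.21      ]]
0 0.059 [330.1 184.6] [303.2 235.9]
0 0.099 [331.9 173. ] [314.8 223.2]
0 0.139 [333.8 160.8] [326.8 210.1]
-0.012 0.059 [330.  181.5] [307.1 237.5]
-0.012 0.099 [331.7 170. ] [318.6 224.9]
-0.012 0.139 [333.6 157.8] [330.6 211.9]
-0.006 0.059 [330. 183.] [305.1 236.7]
-0.006 0.099 [331.8 171.5] [316.7 224.1]
-0.006 0.139 [333.7 159.3] [328.7 211. ]
(334.10526315789474, 148.05263157894737) (330.9473684210526, 181.73684210526318) (331.0217391304348, 210.58695652173913) (306.67391304347825, 234.5) (343.19565217391306, 218.41304347826087) (322.32608695652175, 243.19565217391306)
```

```bash
python3 -m handwheel '[[[0,0,-60,-0.145,87.8],[0,0,-60,-0.145,87.8],[0,0,-60,-0.143,87.8],[-20,-45,0,0,87.8],[-20,-45,0,0,87.8],[-20,-45,0,0,87.8],[-20,-45,0,0,87.8],[-20,-45,0,0,87.8]]]'; python3 -m handwheel '[[[-20,-45,0,0,87.8],[-20,-45,0,0,87.8],[-20,-45,0,0,87.8],[-20,-45,0,0,87.8],[-20,-45,0,0,87.8],[-20,-45,0,0,87.8],[-20,-45,0,0,87.8],[-20,-33,0,0,87.8]]]'
```

```text
time: 1.3
position: [0.3303, 0.3407, 0.4217]
tool_rot: [0.0, -0.033, 0.999, 0.0]
contact_force: [-0.5, 0.0, -0.1]
width: 0.0874
gripper_force: 0.0
time: 2.3
position: [0.513, 0.0036, 0.4217]
tool_rot: [0.0, -0.032, 0.999, -0.0]
contact_force: [0.9, -0.2, 0.2]
width: 0.0875
gripper_force: 0.0
```

```bash
python3 -m handwheel '[[[-40,-5,0,0.132,87.8],[-50,0,0,0,87.8],[-50,0,0,0,87.8],[-50,0,0,0,87.8],[-50,0,0,0,87.8],[-50,0,0,0,87.8]]]'; python3 -m handwheel '[[[-50,0,0,0,87.8],[-50,0,0,0,87.8],[-50,0,0,0,87.8]]]'; python3 -c "
from cell import *; print(observe()['q'])"
```

```text
time: 3.05
position: [0.7538, -0.0124, 0.3803]
tool_rot: [0.016, 0.033, 0.999, 0.001]
contact_force: [0.2, -0.1, 1.4]
width: 0.0877
gripper_force: 0.0
time: 3.42
position: [0.8161, -0.0203, 0.3382]
tool_rot: [0.063, 0.033, 0.997, 0.001]
contact_force: [0.7, -0.8, -0.9]
width: 0.0876
gripper_force: 0.0
[-0.06901222  0.78268881  0.17020723  0.00710771  2.06288107 -1.57024327]
```

```bash
python3 -m handwheel '[[[-50,0,-40,0,87.8],[-50,0,-40,0,87.8],[-50,0,-40,0,87.8],[-50,0,-40,0,87.8]]]'; python3 -m handwheel '[[[-50,0,-40,0,87.8],[-50,0,-40,0,87.8],[-50,0,-40,0,87.8],[-50,0,-40,0,87.8]]]'; python3 -c "
from cell import *; print(observe()['q'])"
```

```text
time: 3.92
position: [0.821, -0.0275, 0.4184]
tool_rot: [0.147, 0.033, 0.989, 0.001]
contact_force: [-0.9, 0.7, 0.3]
width: 0.0877
gripper_force: 0.0
time: 4.42
position: [0.8108, -0.0331, 0.5047]
tool_rot: [0.225, 0.032, 0.974, 0.001]
contact_force: [0.7, 0.3, 0.4]
width: 0.0878
gripper_force: 0.0
[-0.09413993  0.59522487  0.16980384  0.03000192  1.92274031 -1.58182537]
```

```bash
python3 -m handwheel '[[[-50,0,-40,0,87.8],[-50,0,-40,0,87.8],[-50,0,-40,0,87.8],[-50,0,-40,0,87.8]]]'; python3 -c "
from cell import *; print(observe()['q'])"
```

```text
time: 4.92
position: [0.7813, -0.0369, 0.6012]
tool_rot: [0.303, 0.032, 0.953, -0.0]
contact_force: [0.1, 0.2, 1.6]
width: 0.0875
gripper_force: 0.0
[-0.10907507  0.48466216  0.16992825  0.04560262  1.87273244 -1.58577547]
```

```bash
cat >> h.py <<'E'
CAB=np.load("cab.npy")
def go(w,frm=None):
    """tool-axis shift in mm from the present (or given) position to world point w"""
    s=observe(); q=s["tool_rot"]; M=R.from_quat([q[1],q[2],q[3],q[0]]).as_matrix()
    d=M.T@(np.asarray(w)-(s["position"] if frm is None else frm))*1e3
    return d.round(1), M
E
python3 - <<'E'
from h import *
g=cab(CAB,[.0395,.164,.145])[0]
d,M=go(g);print(g,M.round(3),"to pre",go(g-.12*M[:,2])[0],"then",d)
print("yaw err",np.arctan2(*(M[:2,1][::-1]))-np.pi/2-CAB[2])
E
```

```text
[ 0.53986917 -0.02343804  0.145     ] [[-0.815  0.061  0.577]
 [ 0.061  0.998 -0.019]
 [-0.577  0.019 -0.817]] to pre [460.6  -9.9 113. ] then [460.6  -9.9 233. ]
yaw err 0.005546448438358095
```

```bash
python3 -m handwheel '[[[46,-1,0,-0.0055,87.8],[46,-1,0,0,87.8],[46,-1,0,0,87.8],[46,-1,0,0,87.8],[46,-1,0,0,87.8],[46,-1,0,0,87.8],[46,-1,0,0,87.8],[46,-1,20,0,87.8]]]'; python3 -m handwheel '[[[46,-1,40,0,87.8],[46,-1,40,0,87.8],[0,0,13,0,60],[0,0,0,0,60]]]'
python3 - <<'E'
from h import *
g=cab(CAB,[.0395,.164,.145])[0]
d,M=go(g);s=observe();print(s["position"],s["width"],M.round(3),d)
r=read_camera("side");cv2.imwrite("pics/s1.png",cv2.resize(r["frame"][100:340,180:500,::-1],None,fx=2.4,fy=2.4))
E
```

```text
time: 5.92
position: [0.5055, -0.0248, 0.3856]
tool_rot: [0.304, 0.03, 0.952, -0.001]
contact_force: [0.8, 0.5, -0.4]
width: 0.0876
gripper_force: 0.0
time: 6.42
position: [0.4862, -0.0236, 0.2572]
tool_rot: [0.303, 0.03, 0.952, -0.001]
contact_force: [-0.0, -0.1, 0.8]
width: 0.0716
gripper_force: 0.0
[ 0.48617498 -0.02360048  0.25719437] 0.07164835976382272 [[-0.814  0.057  0.578]
 [ 0.056  0.998 -0.02 ]
 [-0.578  0.017 -0.816]] [ 21.1   1.4 122.6]
```

View pics/s1.png

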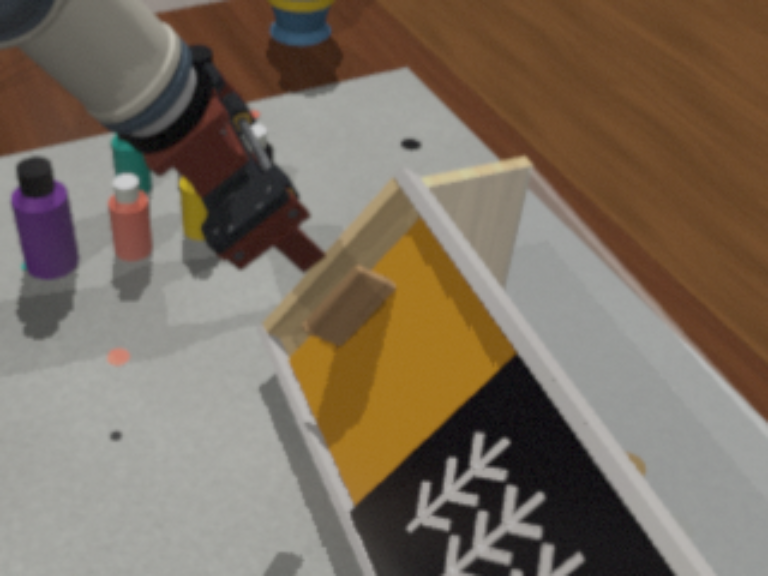

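The tilted gripper is held back from the mustard fin, with the fingertips near (310,255) and the fin near (345,300). I'll go in and grip it.

```bash
python3 -m handwheel '[[[11,1,30,0,60],[10,0,30,0,60],[0,0,30,0,60],[0,0,15,0,60],[0,0,15,0,60],[0,0,0,0,60]]]'; python3 -m handwheel '[[[0,0,0,0,0],[0,0,0,0,0],[0,0,0,0,0],[0,0,0,0,0],[0,0,0,0,0],[0,0,0,0,0]]]' 15
python3 - <<'E'
from h import *
s=observe();print(uncab(CAB,s["position"]))
E
```

```text
time: 7.22
position: [0.5375, -0.0236, 0.1444]
tool_rot: [0.301, 0.03, 0.953, -0.001]
contact_force: [-0.7, 0.3, 0.3]
width: 0.06
gripper_force: 0.0
time: 7.98
position: [0.537, -0.024, 0.1444]
tool_rot: [0.302, 0.03, 0.953, -0.001]
contact_force: [-1.0, -2.0, 0.9]
width: 0.0126
gripper_force: 15.0
[[0.0367105  0.16327607 0.14439997]]
```

```bash
python3 -m handwheel '[[[0,-15,0,0,0],[0,-16,0,0,0],[0,-16,0,0,0],[0,-16,0,0,0],[0,-16,0,0,0],[0,-16,0,0,0],[0,-12,0,0,0],[0,-6,0,0,0]]]'; python3 -m handwheel '[[[0,-4,0,0,0],[0,-2,0,0,0],[0,-2,0,0,0],[0,0,0,0,0]]]'
python3 - <<'E'
from h import *
s=observe();print(uncab(CAB,s["position"]))
r=read_camera("top");cv2.imwrite("pics/t1.png",cv2.resize(r["frame"][50:250,250:520,::-1],None,fx=2.9,fy=2.9))
E
```

```text
time: 8.98
position: [0.53, -0.137, 0.1443]
tool_rot: [0.302, 0.03, 0.953, -0.001]
contact_force: [-18.3, 4.3, 12.3]
width: 0.0122
gripper_force: 15.1
time: 9.48
position: [0.53, -0.1413, 0.1442]
tool_rot: [0.302, 0.029, 0.953, 0.003]
contact_force: [-16.3, 15.1, 12.9]
width: 0.0123
gripper_force: 15.1
[[0.03745433 0.04575083 0.14417124]]
```

View pics/t1.png

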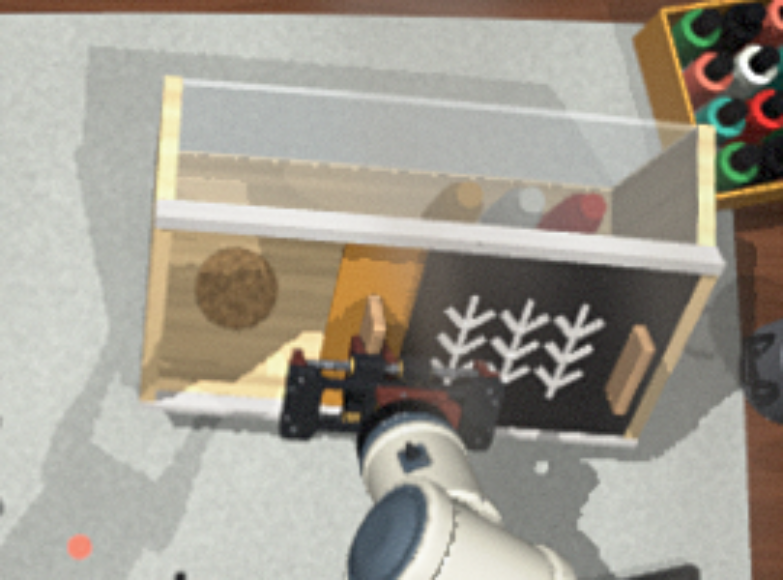

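The door is at its stop, behind the black one. The cork pad shows at crop (236,288), which is pixel (331,149). I'll release the fin and retract.

```bash
python3 -m handwheel '[[[0,1,0,0,26],[0,0,0,0,26],[0,0,0,0,26],[0,0,-25,0,26],[0,0,-50,0,40],[0,0,-50,0,70],[0,0,-40,0,70],[0,0,0,0,70]]]'
python3 - <<'E'
from h import *
s=observe();t=go([0,0,0])[1][:,2]
T=read_camera("top");S=read_camera("side")
f=cv2.cvtColor(T["frame"],cv2.COLOR_RGB2HSV)
print("pad est",onz(T,(331.3,149.2),.015),cab(CAB,[.115,.155,.015]))
g=np.array([.457,.401,.090])-.006*t
print(s["position"],"pre",go(g-.1*t)[0],"fin",go(g)[0])
for c,uv in((T,"T"),(S,"S")): print(uv,proj(c,[(.457,.401,.1),(.457,.401,.08),(.457,.401,.0)]).round(1).tolist())
cv2.imwrite("pics/t2.png",cv2.resize(np.vstack([T["frame"][130:280,130:330],S["frame"][110:260,180:380]])[:,:,::-1],None,fx=2,fy=2))
E
```

```text
time: 10.52
position: [0.4352, -0.1411, 0.2813]
tool_rot: [0.304, 0.03, 0.952, -0.003]
contact_force: [0.0, 0.6, -0.0]
width: 0.0626
gripper_force: 0.0
pad est [ 0.61936872 -0.0353582   0.015     ] [[ 0.61460847 -0.03741257  0.015     ]]
[ 0.43522189 -0.14111247  0.28132933] pre [121.3 539.1  48.3] fin [120.6 538.7 148.3]
T [[172.7, 201.6], [174.8, 202.2], [182.5, 204.6]]
S [[232.2, 149.8], [232.8, 155.5], [235.3, 177.2]]
```

View pics/t2.png

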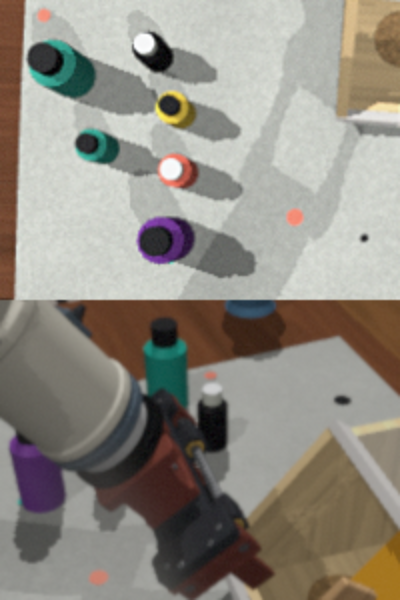

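The large decoy, small teal (cap at crop (88,144), i.e. pixel (174,202)), coral, black and yellow bottles are all undisturbed. I'll move to the pre-grasp point.

```bash
python3 -m handwheel '[[[10,45,0,0,64],[10,45,0,0,64],[10,45,0,0,64],[10,45,0,0,64],[10,45,0,0,64],[10,45,0,0,64],[10,45,0,0,64],[10,45,0,0,64]]]'; python3 -m handwheel '[[[10,45,10,0,64],[10,45,10,0,64],[10,45,15,0,64],[11,41,13,0,64],[0,0,0,0,64]]]'
python3 - <<'E'
from h import *
s=observe();d,M=go([0,0,0]);t=M[:,2]
g=np.array([.456,.398,.090])-.006*t
print("fin",go(g)[0],M.round(3).tolist())
E
```

```text
time: 11.62
position: [0.4235, 0.2199, 0.2463]
tool_rot: [0.285, 0.028, 0.958, 0.001]
contact_force: [0.4, 0.3, 0.2]
width: 0.064
gripper_force: 0.0
time: 12.25
position: [0.4243, 0.3966, 0.1834]
tool_rot: [0.283, 0.026, 0.959, -0.002]
contact_force: [0.1, -1.0, -0.6]
width: 0.0638
gripper_force: 0.0
fin [24.3  2.  89.6] [[-0.838, 0.051, 0.543], [0.049, 0.999, -0.018], [-0.543, 0.011, -0.839]]
```

```bash
python3 -m handwheel '[[[12,1,10,0,64],[12,1,20,0,64],[0,0,25,0,64],[0,0,20,0,64],[0,0,15,0,64],[0,0,0,0,64]]]'
python3 - <<'E'
from h import *
d,M=go([0,0,0]);t=M[:,2]
print("fin",go(np.array([.456,.398,.090])-.006*t)[0])
T=read_camera("top");S=read_camera("side")
cv2.imwrite("pics/t3.png",cv2.resize(np.hstack([T["frame"][130:280,100:300],S["frame"][100:250,150:350]])[:,:,::-1],None,fx=2,fy=2))
E
```

```text
time: 13.0
position: [0.4555, 0.3959, 0.1004]
tool_rot: [0.286, 0.03, 0.958, 0.001]
contact_force: [-0.1, -0.5, 0.4]
width: 0.0641
gripper_force: 0.0
fin [5.4 1.9 3. ]
```

View pics/t3.png

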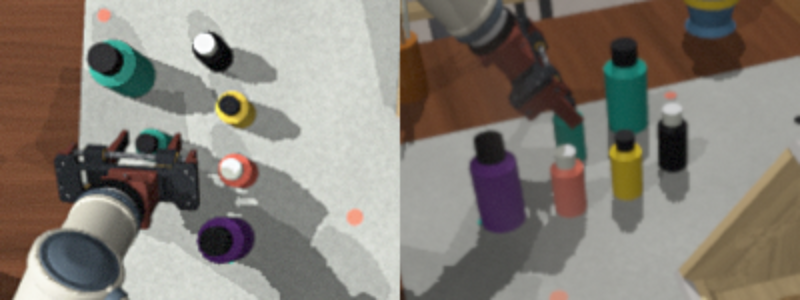

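The cap sits between the open fingers, at top crop (150,138) with the fingers at 120 and 178. I'll make the final few millimetres, close and lift.

```bash
python3 -m handwheel '[[[5,1,3,0,64],[0,0,0,0,20],[0,0,0,0,20],[0,0,0,0,20],[0,0,0,0,20],[0,0,0,0,20],[0,0,0,0,20]]]' 15; python3 -m handwheel '[[[0,0,0,0,10],[0,0,0,0,10],[0,0,0,0,10]]]'
```

```text
time: 13.98
position: [0.4536, 0.3991, 0.0982]
tool_rot: [0.287, 0.029, 0.957, 0.003]
contact_force: [-0.6, 0.7, 4.5]
width: 0.0277
gripper_force: 21.8
time: 14.35
position: [0.4536, 0.3991, 0.0983]
tool_rot: [0.287, 0.029, 0.957, 0.003]
contact_force: [-0.7, 1.3, 5.5]
width: 0.0273
gripper_force: 21.8
```

```bash
python3 -m handwheel '[[[-5,0,-8,0,10],[-14,0,-21,0,10],[-18,0,-28,0,10],[-18,0,-28,0,10],[-18,0,-28,0,10],[-18,0,-28,0,10],[-12,0,-18,0,10],[0,0,0,0,10]]]'
python3 - <<'E'
from h import *
s=observe();print(s["position"],s["tool_rot"],s["width"])
T=read_camera("top");S=read_camera("side")
for n,c in(("T",T),("S",S)):
    m=cv2.inRange(cv2.cvtColor(c["frame"],cv2.COLOR_RGB2HSV),(75,90,40),(95,255,255))
    k,l,st,ce=cv2.connectedComponentsWithStats(m)
    for i in range(1,k):
        if st[i,4]>40 and st[i,0]<300: print(n,st[i],ce[i].round(1))
b=s["position"]+[.0025,0,-.0983]
for n,c in(("T",T),("S",S)): print(n,proj(c,[b,b+[0,0,.036],b+[0,0,.072]]).round(1).tolist())
cv2.imwrite("pics/t4.png",cv2.resize(np.hstack([T["frame"][130:280,80:280],S["frame"][60:210,150:350]])[:,:,::-1],None,fx=2,fy=2))
E
```

```text
time: 15.35
position: [0.452, 0.3948, 0.2877]
tool_rot: [0.287, 0.03, 0.958, 0.002]
contact_force: [-1.0, -0.5, -1.2]
width: 0.0274
gripper_force: 20.3
[0.45195914 0.39478015 0.2876551 ] [0.28668414 0.02979085 0.95755895 0.00236055] 0.027420513384641024
T [145 150  32  29 460] [163.5 165.7]
T [161 189  11  14  98] [166.2 196.3]
S [219  98  18  30 433] [227.9 113.1]
S [252 129  22  38 661] [262.9 147.9]
T [[164.8, 199.4], [160.1, 197.9], [155.1, 196.4]]
S [[228.7, 123.7], [227.3, 111.8], [225.9, 99.4]]
```

View pics/t4.png

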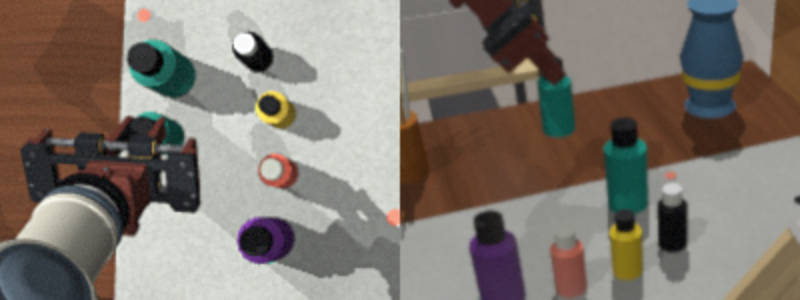

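The bottle hangs upright in the fingers (side crop (557,105)), and the others have not moved. I'll carry it to a waypoint in front of the opening.

Run:
```python
from h import *
d,M=go([.5,-.034,.285]);t=M[:,2]
f=np.array([.607,-.0355,.116]);print(d,f-.15*t,go(f-.15*t)[0],go(f)[0],M[:,1])
```

```text
[ -65.1 -425.    32.5] [ 0.52501794 -0.03318754  0.24159297] [ -62.2 -423.5   82.5] [ -62.2 -423.5  232.5] [0.05563647 0.99828997 0.01793641]
```

```bash
python3 -m handwheel '[[[-5,-15,0,0,10],[-5,-30,0,0,10],[-5,-38,0,0,10],[-5,-38,0,0,10],[-5,-38,0,0,10],[-5,-38,0,0,10],[-5,-38,0,0,10],[-5,-38,0,0,10]]]'; python3 -m handwheel '[[[-5,-38,0,0,10],[-5,-38,0,0,10],[-5,-35,5,0,10],[-5,-25,10,0,10],[-2,-12,10,0,10],[0,-3,8,0,10],[0,0,0,0,10]]]'
python3 - <<'E'
from h import *
s=observe();d,M=go([.5,-.034,.285]);t=M[:,2]
f=np.array([.607,-.0355,.116]);print(s["tool_rot"],f-.15*t,go(f-.15*t)[0],go(f)[0])
S=read_camera("side");T=read_camera("top")
b=s["position"]+[.0,0,-.0983]
for n,c in(("T",T),("S",S)): 
    print(n,proj(c,[b,b+[0,0,.036],b+[0,0,.072]]).round(1).tolist())
    m=cv2.inRange(cv2.cvtColor(c["frame"],cv2.COLOR_RGB2HSV),(75,90,40),(95,255,255))
    k,l,st,ce=cv2.connectedComponentsWithStats(m)
    for i in range(1,k):
        if st[i,4]>40 and 270<st[i,0]<400 and st[i,1]<240: print(n,st[i],ce[i].round(1))
E
```

```text
time: 16.45
position: [0.4695, 0.1179, 0.3013]
tool_rot: [0.286, 0.029, 0.958, 0.001]
contact_force: [0.6, -1.3, -2.4]
width: 0.0275
gripper_force: 19.3
time: 17.32
position: [0.498, -0.0321, 0.2825]
tool_rot: [0.285, 0.029, 0.958, 0.002]
contact_force: [0.5, 0.6, -1.9]
width: 0.0278
gripper_force: 18.6
[0.28511515 0.02923749 0.95804536 0.00190152] [ 0.52503735 -0.03354571  0.24161172] [-0.3 -0.8 49. ] [ -0.3  -0.8 199. ]
T [[337.6, 182.4], [339.4, 180.3], [341.4, 178.1]]
S [[304.8, 218.8], [305.2, 205.6], [305.6, 191.6]]
S [297 191  23  35 643] [307.3 208.5]
```

```bash
python3 -m handwheel '[[[0,0,15,0,10],[0,0,25,0,10],[0,0,25,0,10],[0,0,25,0,10],[0,0,25,0,10],[0,0,20,0,10],[0,0,10,0,10],[0,0,0,0,10]]]'
python3 - <<'E'
from h import *
s=observe();f=np.array([.605,-.0355,.116]);print(s["tool_rot"],go(f)[0],s["width"])
S=read_camera("side")
cv2.imwrite("pics/s5.png",cv2.resize(S["frame"][120:320,240:460,::-1],None,fx=2.5,fy=2.5))
E
```

```text
time: 18.42
position: [0.5775, -0.0341, 0.1616]
tool_rot: [0.285, 0.029, 0.958, 0.002]
contact_force: [-0.6, -0.3, -2.5]
width: 0.0274
gripper_force: 18.5
[0.28532085 0.02914938 0.95798702 0.0017876 ] [ 1.9 -0.8 53.2] 0.02742894822831276
```

View pics/s5.png

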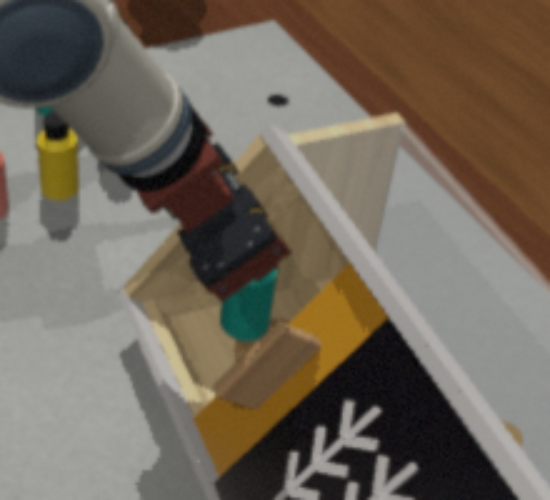

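The bottle (crop (250,305)) is entering the opening clear of the fin and the frame. I'll continue down slowly.

```bash
python3 -m handwheel '[[[1,-1,10,0,10],[1,0,12,0,10],[0,0,10,0,10],[0,0,8,0,10],[0,0,0,0,10]]]'; python3 -m handwheel '[[[0,0,4,0,10],[0,0,3,0,10],[0,0,3,0,10],[0,0,0,0,10]]]'; python3 -c "
from h import *
s=observe();print(s['contact_force'],s['wrist_torque'],go([.605,-.0355,.1133])[0])"
```

```text
time: 19.1
position: [0.5978, -0.0359, 0.127]
tool_rot: [0.285, 0.029, 0.958, 0.002]
contact_force: [-0.4, -0.8, -2.3]
width: 0.0276
gripper_force: 18.5
time: 19.6
position: [0.6033, -0.0361, 0.1196]
tool_rot: [0.286, 0.029, 0.958, 0.002]
contact_force: [-0.5, 0.7, -1.9]
width: 0.0279
gripper_force: 18.5
[-0.45453     0.66991317 -1.94333726] [-0.01119354  0.42929686 -0.03834154] [2.1 0.6 6.1]
```

```bash
python3 -m handwheel '[[[1.1,0,1.7,0,10],[0.8,0,1.25,0,10],[0,0,0,0,10]]]'; python3 -m handwheel '[[[0.55,0,0.84,0,10],[0.55,0,0.84,0,10],[0,0,0,0,10]]]';python3 -m handwheel '[[[0.3,0,0.42,0,10],[0,0,0,0,10]]]'
```

```text
time: 19.98
position: [0.6033, -0.0361, 0.1162]
tool_rot: [0.286, 0.029, 0.958, 0.002]
contact_force: [-0.6, -0.3, -2.2]
width: 0.0273
gripper_force: 18.5
time: 20.35
position: [0.6034, -0.036, 0.1142]
tool_rot: [0.286, 0.029, 0.958, 0.002]
contact_force: [-1.0, 0.1, -2.4]
width: 0.0281
gripper_force: 18.5
time: 20.6
position: [0.6034, -0.036, 0.1139]
tool_rot: [0.286, 0.029, 0.958, 0.002]
contact_force: [-0.1, -0.6, -2.0]
width: 0.0277
gripper_force: 18.5
```

```bash
python3 -m handwheel '[[[0.55,0,0.84,0,10],[0,0,0,0,10]]]' | grep -E "pos|contact"; python3 -m handwheel '[[[0.55,0,0.84,0,10],[0,0,0,0,10]]]'| grep -E "pos|contact"
python3 - <<'E'
from h import *
S=read_camera("side");T=read_camera("top")
s=observe();b=s["position"]+[0,0,-.0983]
for n,c in(("T",T),("S",S)): 
    print(n,proj(c,[b,b+[0,0,.036],b+[0,0,.072]]).round(1).tolist())
    m=cv2.inRange(cv2.cvtColor(c["frame"],cv2.COLOR_RGB2HSV),(75,90,40),(95,255,255))
    k,l,st,ce=cv2.connectedComponentsWithStats(m)
    for i in range(1,k):
        if st[i,4]>20 and 290<st[i,0]<400 and st[i,1]<240: print(n,st[i],ce[i].round(1))
cv2.imwrite("pics/s6.png",np.hstack([cv2.resize(S["frame"][150:300,280:410,::-1],None,fx=3,fy=3),cv2.resize(T["frame"][100:250,280:410,::-1],None,fx=3,fy=3)]))
E
```

```text
position: [0.6037, -0.036, 0.1135]
contact_force: [-0.2, 0.1, 0.2]
position: [0.6041, -0.036, 0.1135]
contact_force: [-1.8, 1.4, 4.5]
T [[331.6, 154.3], [332.9, 151.7], [334.3, 148.9]]
S [[344.7, 260.3], [346.1, 250.1], [347.5, 239.3]]
```

View pics/s6.png

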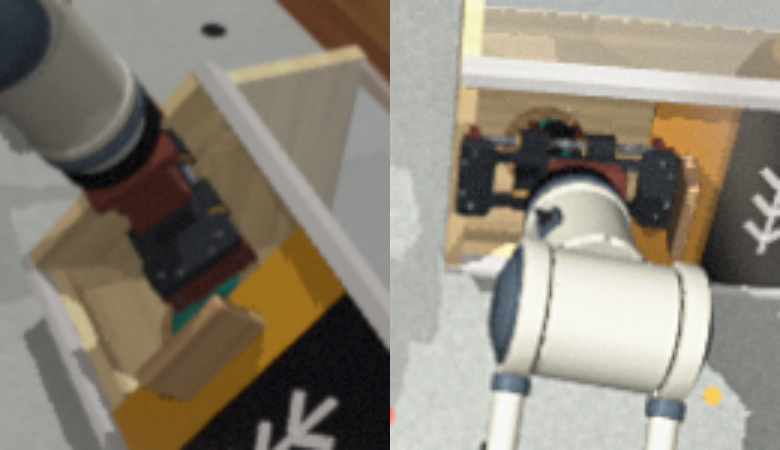

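The force rose exactly at the expected height, so the bottle is standing on the pad, and the body clears the fin and frame. I'll release and withdraw.

```bash
python3 -m handwheel '[[[-0.3,0,-0.5,0,34],[0,0,0,0,44],[0,0,0,0,64],[0,0,0,0,64],[0,0,0,0,64]]]'; python3 -m handwheel '[[[0,0,-8,0,64],[0,0,-20,0,64],[0,0,-35,0,64],[0,0,-45,0,64],[0,0,-45,0,64],[0,0,-30,0,64],[0,0,0,0,64]]]'
python3 - <<'E'
from h import *
S=read_camera("side");T=read_camera("top")
cv2.imwrite("pics/s7.png",np.hstack([cv2.resize(S["frame"][150:300,280:410,::-1],None,fx=3,fy=3),cv2.resize(T["frame"][100:250,280:410,::-1],None,fx=3,fy=3)]))
for n,c in(("T",T),("S",S)): 
    m=cv2.inRange(cv2.cvtColor(c["frame"],cv2.COLOR_RGB2HSV),(75,90,40),(95,255,255))
    k,l,st,ce=cv2.connectedComponentsWithStats(m)
    for i in range(1,k):
        if st[i,4]>20 and 290<st[i,0]<400 and st[i,1]<240: print(n,st[i],ce[i].round(1))
E
```

```text
time: 21.82
position: [0.6033, -0.036, 0.1122]
tool_rot: [0.286, 0.029, 0.958, 0.002]
contact_force: [0.3, 0.1, -0.2]
width: 0.0636
gripper_force: 0.0
time: 22.7
position: [0.5032, -0.0336, 0.2696]
tool_rot: [0.29, 0.029, 0.957, 0.001]
contact_force: [0.0, -0.5, 0.2]
width: 0.0639
gripper_force: 0.0
T [324 140  17  20 179] [330.9 151.3]
S [338 234  21  26 258] [346.2 245.1]
```

View pics/s7.png

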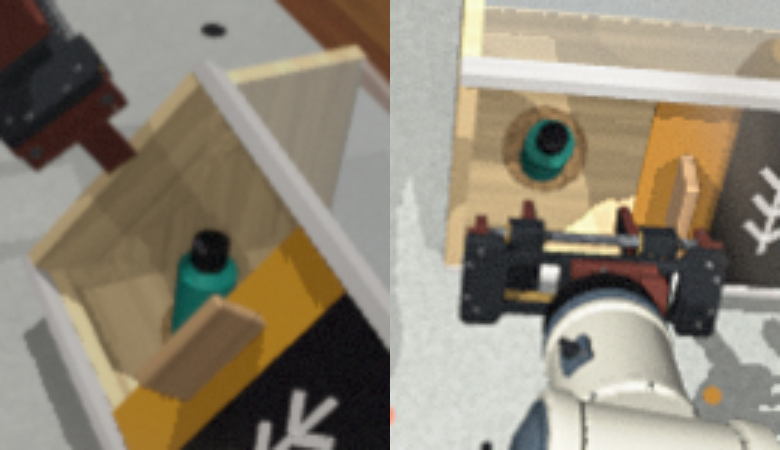

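The bottle stands upright on the cork pad, with its base near crop (544,158) against the pad centre (545,148). That is about 10 mm short, which is within tolerance. Next I'll return to the fin.

Run:
```python
from h import *
g=np.array([.530,-.1415,.1445]);d,M=go(g);t=M[:,2];print(go(g-.12*t)[0],d)
```

```text
[  37.3 -108.7   -3.1] [  37.3 -108.7  116.9]
```

```bash
python3 -m handwheel '[[[9,-20,-1,0,40],[9,-30,-1,0,26],[9,-30,-1,0,26],[9,-20,0,0,26],[1,-9,0,0,26],[0,0,0,0,26]]]'; python3 -c "
from h import *
g=np.array([.530,-.1415,.1445]);print(go(g)[0],go(g)[1].round(3).tolist())"
```

```text
time: 23.55
position: [0.4646, -0.1404, 0.2442]
tool_rot: [0.285, 0.03, 0.958, 0.002]
contact_force: [0.3, 1.3, 0.8]
width: 0.0259
gripper_force: 0.0
[ -0.2   0.5 119.2] [[-0.835, 0.057, 0.547], [0.059, 0.998, -0.013], [-0.547, 0.021, -0.837]]
```

```bash
python3 -m handwheel '[[[0,1,25,0,26],[0,0,30,0,26],[0,0,20,0,26],[0,0,10,0,26],[0,0,0,0,26]]]'; python3 -m handwheel '[[[0,0,12,0,26],[0,0,12,0,26],[0,0,10,0,26],[0,0,0,0,26]]]';  python3 -m handwheel '[[[0,0,0,0,0],[0,0,0,0,0],[0,0,0,0,0],[0,0,0,0,0]]]' 15
```

```text
time: 24.18
position: [0.5113, -0.1395, 0.1738]
tool_rot: [0.286, 0.029, 0.958, 0.002]
contact_force: [-0.1, -0.0, 0.0]
width: 0.0255
gripper_force: 0.0
time: 24.68
position: [0.5296, -0.1405, 0.1445]
tool_rot: [0.285, 0.029, 0.958, 0.002]
contact_force: [-0.3, 0.1, 0.7]
width: 0.0262
gripper_force: 0.0
time: 25.18
position: [0.5299, -0.141, 0.1466]
tool_rot: [0.287, 0.029, 0.958, 0.001]
contact_force: [-0.1, 0.7, 1.0]
width: 0.0127
gripper_force: 15.0
```

```bash
python3 -m handwheel '[[[0,10,0,0,0],[0.1,18,0.2,0,0],[0.1,20,0.2,0,0],[0.1,20,0.2,0,0],[0.1,20,0.2,0,0],[0.1,20,0.2,0,0],[0.1,16,0.2,0,0],[0,10,0,0,0]]]'; python3 -m handwheel '[[[0,8,0,0,0],[0,5,0,0,0],[0,3,0,0,0],[0,0,0,0,0]]]'; python3 -c "
from h import *
s=observe();print(uncab(CAB,s['position']))"
```

```text
time: 26.18
position: [0.5382, -0.0063, 0.1465]
tool_rot: [0.287, 0.029, 0.957, 0.001]
contact_force: [18.0, -3.6, -9.6]
width: 0.0125
gripper_force: 14.9
time: 26.68
position: [0.5389, 0.0086, 0.1465]
tool_rot: [0.287, 0.029, 0.958, 0.001]
contact_force: [16.6, -4.5, -9.5]
width: 0.0124
gripper_force: 14.9
[[0.03639314 0.19590005 0.14646936]]
```

```bash
python3 -m handwheel '[[[0,2,0,0,0],[0,2,0,0,0],[0,0,0,0,0]]]'; python3 -m handwheel '[[[0,-1.5,0,0,0],[0,0,0,0,26],[0,0,0,0,26],[0,0,0,0,26],[0,0,-20,0,26],[0,0,-40,0,26],[0,0,-50,0,26],[0,0,-40,0,26]]]'
python3 - <<'E'
from h import *
S=read_camera("side");T=read_camera("top")
cv2.imwrite("pics/s8.png",np.hstack([cv2.resize(S["frame"][150:350,270:420,::-1],None,fx=2.6,fy=2.6),cv2.resize(T["frame"][60:210,290:440,::-1],(390,520))]))
E
```

```text
time: 27.05
position: [0.5388, 0.0088, 0.1464]
tool_rot: [0.286, 0.03, 0.958, -0.003]
contact_force: [14.1, -19.9, -8.7]
width: 0.012
gripper_force: 14.9
time: 28.05
position: [0.4552, 0.0141, 0.2755]
tool_rot: [0.287, 0.029, 0.957, 0.002]
contact_force: [0.2, 0.4, 0.5]
width: 0.0256
gripper_force: 0.0
```

View pics/s8.png

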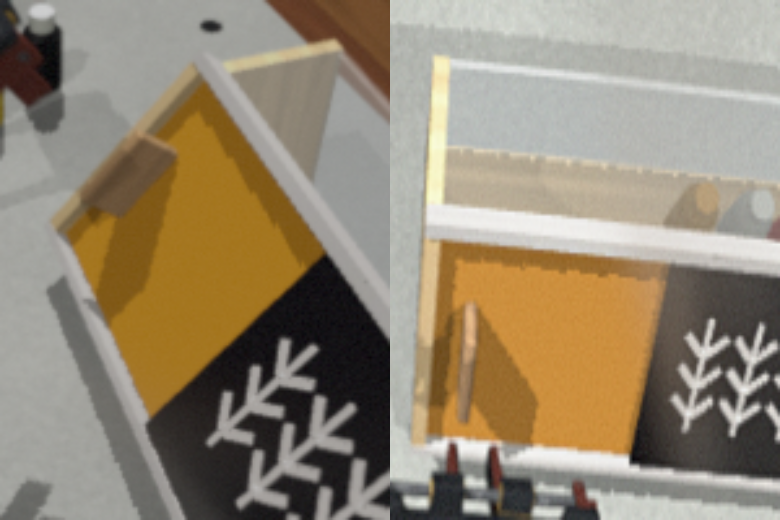

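The mustard door is flush against the left wall, with a stop force of 20 N. The black door's edge is still at pixel (383,193), and the gripper is clear. I'll hand it in.

```bash
python3 -m handwheel '[[[0,0,0,0,26],[0,0,0,0,26]]]' | grep -E "time|contact"; python3 -c "
from cell import *; print(sign_off())"
```

```text
time: 28.4
contact_force: [-0.4, 0.9, -0.2]
the job is handed in; nothing more can be done
None
```

I handed the job in at 28.4 s with the teal bottle upright on the cork pad about 10 mm short of its centre (by the last picture with the door open), the mustard door shut against its stop, the black door unmoved and the other two bottles untouched; sign-off gave no verdict.

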